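# Sort the stripped-down parts on the fabrication bench

## Robot

A 7-joint arm with a two-finger parallel gripper is mounted at the origin on the work surface. World frame = base frame: x ahead of the robot, y to its left, z up, the work surface at z = 0. Lengths are in m, angles in rad, forces in N, time in s.
With the tool pointing down it reaches from about 0.425 to 0.875 m from the base axis. Payload 4.7 kg.
Tool frame: the origin (TCP) lies midway between the tips of the shut fingers; the grasp point (between the pads) lies 19 mm behind it; z points along the fingers, y is the line along which they close (so a half turn about z gives the same grasp; the last joint's range is limited). The gripper opens to 87 mm and grips with 3 to 60 N. Pads are 19 mm wide; open, the fingers measure 117 mm over their backs; the gripper's body (75 mm by 190 mm) begins 51 mm behind the grasp point.
Start: joints at [-1.216, 0.321, -0.07, 1.45, 0.023, 1.371, -0.057], TCP at [0.217, 0.613, 0.223] pointing down, gripper open.
Joint ranges: [-2.86, 2.86], [-0.3, 2.09], [-1.38, 1.24], [0.06, 2.45], [-1.56, 4.7], [0.09, 2.05], [-2.69, 2.69]. Speed limits (rad/s): [2.57, 2.57, 3.14, 3.14, 3.14, 3.14, 3.14].

## Interface

Orientations are given as a rotation vector (axis times angle).
In Python, from bench import ctrl gives the robot as it stands.
- The arm moves only by the shell command python3 inch.py 'ROWS' [FORCE]. ROWS is rows parted by semicolons, their numbers by spaces, 1 to 20 of them, each of 5 numbers: dx, dy, dz in m, then a turn about the tool's z in rad, then the opening from 0.0 (shut) to 1.0 (fully open); each row is the pose to reach, as a shift and turn from the pose commanded when the command began, along the tool's axes at that moment; what a row does not reach only later rows make up. A row lasts 1/10 s, in which the tool goes at most 0.05 m and 0.15 rad, less where a joint would pass 70% of its speed; a pose out of reach is approached as far as the arm can. The fingers move at their own pace and stop on an object; FORCE is the grip in N (left out, the last holds). Time passes only in rows, so rows that do not move let the fingers close. It prints the time, the measured TCP pose, the force, the opening and the grip force at its end.
- ctrl.get_state(): the state, without advancing time (a new reading comes with each control period).
- ctrl.get_image(name): name is "scene" or "top" or "wrist"; returns the picture (480x640x3 uint8, red, green, blue); there is no depth.
- ctrl.camera_model(name): a dict with "vertical_fov" (degrees; the focal length in pixels is half the picture's height over the tangent of half this angle, whatever the lens; pixels are square), "cx", "cy" (the principal point, pixels), "rvec" (rotation vector, rad) and "tvec" (3), from world to camera coordinates, as OpenCV has them; the wrist camera has in their place "hand_eye" (4x4, takes a point from camera to tool coordinates, whose origin is the TCP and whose axes are the flange's). Camera axes: x right, y down, z forward; pixel columns grow to the right and rows downward; lengths in m; the calibration is good to about 2 mm. A picture is of the moment at which its call begins: read the wrist's pose just before it. camera_model takes no time and is no camera call.
- ctrl.close_job(): hands the job in; it is judged then, once.
The state is a dict: "time": time; "joint_positions": joint angles; "qd": joint speeds; "joint_torque": joint torques, N m; "position": TCP position; "tool_rot": TCP orientation; "ft_force": force on the tool from outside, world axes, zero at the start; "torque": the same for the moment, N m; "grip_width": opening from 0.0 (shut) to 1.0 (fully open); "grip_force": force on a finger pad.
Only numpy, scipy, OpenCV 4.12 (cv2) and the standard library are available. Lean on these libraries where they do the work, as an engineer would, in place of code of your own. Each camera call takes 0.05 s, during which the arm holds its last target. There are 200 camera calls.

## Task

Sort the loose parts on the bench to where each kind is kept: both hex bolts into the blue bin that already holds bolts, the angle cleat into the blue bin that already holds cleats, and the two flanged hubs fully down over the spigot of the stand, flange face down, the larger one at the bottom and the smaller one resting on it. Leave the mug standing where it is.

Things in the scene. Friction and masses are not known exactly. Their poses are not given: they have to be found in the camera images.
- hub_large: The larger flanged hub: a flange 84 mm in diameter and 10 mm thick with six bolt holes, and on it a boss 46 mm in diameter, 38 mm high overall; about 0.62 kg. Lies on the bench flange face down, boss up; turned grey steel. Origin: centre of the flange's underside; z up through the bore. The bore is 28 mm in diameter, straight through. 
- hub_small: The smaller flanged hub: a flange 64 mm in diameter and 8 mm thick with four bolt holes, and on it a boss 46 mm in diameter, 32 mm high overall; about 0.36 kg. Lies on the bench flange face down, boss up; turned grey steel. Origin: centre of the flange's underside; z up through the bore. The bore is 28 mm in diameter, straight through. 
- bolt_long: Long dark steel hex bolt with its nut run on, lying flat: 100 mm overall along its own x axis (head at -x), shank 20 mm in diameter, head and nut 30 mm across flats. Origin: on the bolt's axis at mid-length (15 mm above the bench as it lies). Bare shank from -37 to +29 mm along x. About 0.36 kg.
- bolt_short: Short dark steel hex bolt with its nut run on, lying flat: 70 mm overall along its own x axis (head at -x), shank 20 mm in diameter, head and nut 30 mm across flats. Origin: on the bolt's axis at mid-length (15 mm above the bench as it lies). Bare shank from -22 to +14 mm along x. About 0.28 kg.
- cleat: Bright steel angle cleat (an L of 8 mm plate, 50 mm wide along its y), lying on one leg: that leg is 60 mm along x (-30 to +30 mm) and 8 mm thick; the other leg stands up at +x (from x = +22 to +30 mm) to 60 mm high. Origin: centre of the 60 x 50 mm footprint, on the underside; z up. About 0.35 kg.
- hub_stand: The hub stand, fixed: a dark steel base plate 140 x 140 x 12 mm with an upright bright spigot in the middle, 24 mm in diameter, its nose tapering over the last 17 mm to 12 mm at the tip, 87 mm above the bench. Origin: under the centre of the plate, on the bench; z up along the spigot.
- bolt_bin: Open blue plastic bin, fixed, 240 mm along its x, 160 mm along its y, 60 mm high, walls and floor 5 mm. Its far end (own x from +40 mm to the +x wall) already holds two dark hex bolts with nuts, lying side by side, 35 mm high above the bench; the rest of the floor (x from -115 to +40 mm, y from -75 to +75 mm) is free. Origin: centre of its underside on the bench.
- cleat_bin: Open blue plastic bin like the other one, fixed, 240 mm along its x, 160 mm along its y, 60 mm high, walls and floor 5 mm. Its far end (own x from +40 mm to the +x wall) already holds two bright angle cleats, their upright legs at the +x end, up to 65 mm above the bench; the rest of the floor (x from -115 to +40 mm, y from -75 to +75 mm) is free. Origin: centre of its underside on the bench.
- mug: A white ceramic mug standing on the bench among the parts, 74 mm in diameter at the rim, 85 mm high, handle towards its own +y. Origin: centre of its underside. Not to be disturbed. Apart from the stand's spigot (87 mm), nothing among the parts is taller.

How it is judged:
At the end, for the whole second after the job is handed in: Larger hub flat on the stand's plate, smaller flat on its boss (3 to 4 mm), bosses up, centred to 6 mm, level to 0.08 rad; both bolts inside the bolt bin and the cleat inside the cleat bin (origins below 55 mm); all released and at rest; mug upright within 30 mm of its first place (horizontal distance between each of hub_large, hub_small and hub_stand below 0.006 m and z of hub_large in the frame of hub_stand between 0.009 and 0.016 m and angle between each of hub_large, hub_small's own z axis and vertical below 0.08 rad and linear speed of each of hub_large, hub_small, bolt_long, bolt_short, cleat below 0.02 m/s and angular speed of each of hub_large, hub_small, bolt_long, bolt_short, cleat below 0.3 rad/s and z of hub_small in the frame of hub_stand between 0.046 and 0.055 m and x of bolt_long in the frame of bolt_bin between -0.115 and 0.115 m and y of bolt_long in the frame of bolt_bin between -0.075 and 0.075 m and z of bolt_long in the frame of bolt_bin between 0 and 0.055 m and x of bolt_short in the frame of bolt_bin between -0.115 and 0.115 m and y of bolt_short in the frame of bolt_bin between -0.075 and 0.075 m and z of bolt_short in the frame of bolt_bin between 0 and 0.055 m and x of cleat in the frame of cleat_bin between -0.115 and 0.115 m and y of cleat in the frame of cleat_bin between -0.075 and 0.075 m and z of cleat in the frame of cleat_bin between 0 and 0.055 m and angle between mug's own z axis and vertical below 0.2 rad and distance of mug from where it was at the start of the episode below 0.03 m); the robot touches nothing.
It fails at once if the mug is knocked over or pushed away (angle between mug's own z axis and vertical above 0.5 rad or distance of mug from where it was at the start of the episode above 0.05 m).
It also fails if it takes over 136 s, if anything falls off the work surface, if the arm or the gripper's body presses on something with over 40 N, if the wrist force passes 120 N, or if a joint passes its speed limit or range.

## Working session

There is one attempt and no reset: what is moved stays moved. The work goes in short steps, Python scripts to look and compute and a shell command to move; the robot and the scene stay as the last step left them, time stands still between calls to the robot, and variables do not carry over. Pictures are saved under pics/ and viewed, at most 14 in all, crops included, and the job is handed in when it is done.

```bash
ls; mkdir -p pics; python3 - <<'E'
from bench import ctrl
import cv2
for n in("scene","top","wrist"):
    im=ctrl.get_image(n); cv2.imwrite(f"pics/{n}0.png",im[:,:,::-1]); print(n,ctrl.camera_model(n))
print(ctrl.get_state())
E
```

```text
bench.py
inch.py
pics
scene {'vertical_fov': 43.066951331852195, 'cx': 313.810695571446, 'cy': 240.47990178846138, 'rvec': array([ 1.59164407,  1.7105122 , -0.85496172]), 'tvec': array([ 0.02878822, -0.2623344 ,  1.61902049])}
top {'vertical_fov': 49.6861823607524, 'cx': 318.4987284432212, 'cy': 246.99502134011908, 'rvec': array([ 2.13730944, -2.10555283,  0.17333565]), 'tvec': array([0.00397727, 0.52530753, 1.19996543])}
wrist {'vertical_fov': 64.2866146101708, 'cx': 313.71100763876416, 'cy': 233.1813131387036, 'hand_eye': array([[ 1.11652780e-04, -9.65839278e-01, -2.59141808e-01,
         7.03319847e-02],
       [ 9.99999698e-01, -9.14883625e-05,  7.71839180e-04,
         9.25158892e-04],
       [-7.69181056e-04, -2.59141816e-01,  9.65838976e-01,
        -1.61897250e-01],
       [ 0.00000000e+00,  0.00000000e+00,  0.00000000e+00,
         1.00000000e+00]])}
{'time': 0.15, 'joint_positions': array([-1.21591537,  0.32169367, -0.07009483,  1.4514156 ,  0.02259906,
        1.37081481, -0.05691339]), 'qd': array([ 0.00023572, -0.00225787, -0.00035929, -0.00333137,  0.00231344,
       -0.0001387 ,  0.00106965]), 'joint_torque': array([ 7.71579289e-05, -4.91794574e+01, -4.04608129e-01, -3.12875068e+01,
       -6.39698678e-02,  4.03871422e-02,  1.26092473e-04]), 'position': array([0.21713756, 0.6121969 , 0.2216758 ]), 'tool_rot': array([-5.32648270e-01, -3.09592628e+00,  2.40970655e-03]), 'ft_force': array([0.09664766, 0.38627679, 0.23145861]), 'torque': array([ 0.02090059,  0.00066658, -0.02202358]), 'grip_force': 0.0, 'grip_width': 1.0033724811934666}
```
View pics/top0.png

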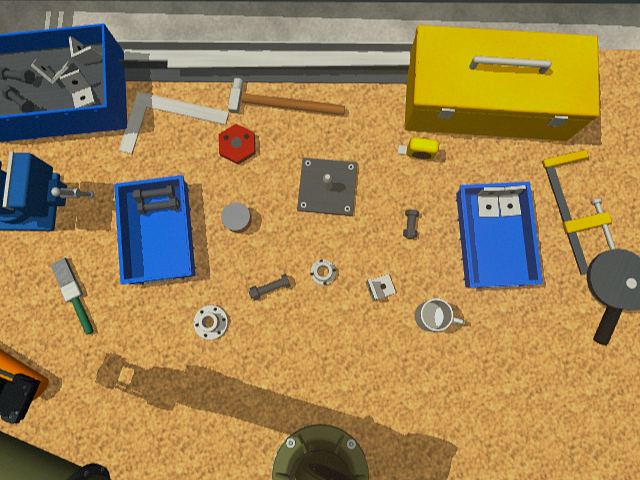

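View pics/scene0.png

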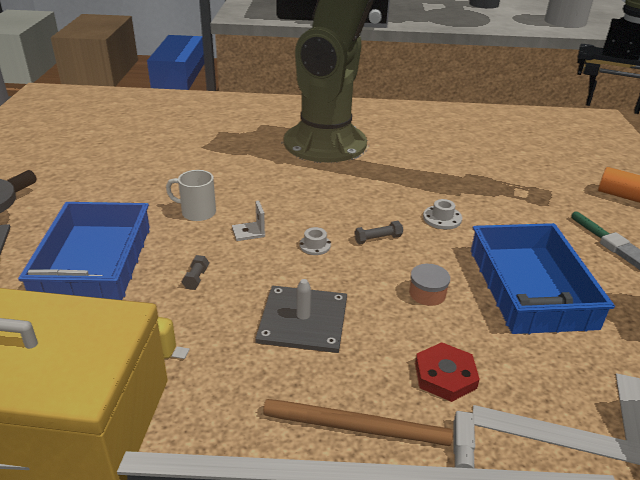

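The top view shows hub_large at (210,322), hub_small (322,272), bolt_long (270,287), bolt_short (411,223), cleat (381,287), mug (437,315), stand (328,183), bolt bin (153,230) and cleat bin (500,235). There is also a grey-lidded tin at (236,217). The scene view shows the same things: hub_large boss (444,208), hub_small (316,235), bolts (379,232) and (196,271), spigot (304,290), tin (430,285).

```bash
cat > h.py <<'E'
import numpy as np, cv2
from bench import ctrl
from scipy.spatial.transform import Rotation as R
def cam(n,st=None):
    m=ctrl.camera_model(n); f=240/np.tan(np.radians(m["vertical_fov"]/2))
    if n=="wrist":
        H=m["hand_eye"]; Rt=R.from_rotvec(st["tool_rot"]).as_matrix()
        Rw=Rt@H[:3,:3]; o=st["position"]+Rt@H[:3,3]
    else:
        Rw=R.from_rotvec(m["rvec"]).as_matrix().T; o=-Rw@m["tvec"]
    return f,m["cx"],m["cy"],Rw,o
def ray(c,p):
    f,cx,cy,Rw,o=c; d=Rw@np.array([(p[0]-cx)/f,(p[1]-cy)/f,1]); return o,d/np.linalg.norm(d)
def onz(c,p,z):
    o,d=ray(c,p); return o+d*(z-o[2])/d[2]
def proj(c,P):
    f,cx,cy,Rw,o=c; q=Rw.T@(np.array(P)-o); return np.array([cx+f*q[0]/q[2],cy+f*q[1]/q[2]])
def tri(c1,p1,c2,p2):
    o1,d1=ray(c1,p1);o2,d2=ray(c2,p2)
    t=np.linalg.lstsq(np.c_[d1,-d2],o2-o1,rcond=None)[0]
    a,b=o1+t[0]*d1,o2+t[1]*d2; return (a+b)/2,np.linalg.norm(a-b)
def snap(n,name=None):
    st=ctrl.get_state(); im=ctrl.get_image(n)[:,:,::-1].copy()
    if name: cv2.imwrite(f"pics/{name}.png",im)
    return st,im,cam(n,st)
def yaw(st):  # world direction of tool y (closing line), deg-free rad
    Y=R.from_rotvec(st["tool_rot"]).as_matrix()[:,1]; return np.arctan2(Y[1],Y[0])
def go(x,y,z,closing=None):
    """tool-axis shift to put the TCP at x,y,z with the closing line at angle closing (mod pi)"""
    st=ctrl.get_state(); Rt=R.from_rotvec(st["tool_rot"]).as_matrix()
    d=Rt.T@(np.array([x,y,z])-st["position"]); t=0
    if closing is not None:
        t=-((closing-yaw(st)+np.pi/2)%np.pi-np.pi/2)  # tool z points down
    print("t",round(st["time"],2),"at",st["position"].round(4),"yaw",round(yaw(st),3),"-> rows",d.round(4),"turn",round(t,3),"q1,q7",st["joint_positions"][[0,6]].round(2))
E
python3 - <<'E'
from h import *
T,S=cam("top"),cam("scene")
print(T[4],S[4])
for n,a,b in [("hubL",(210.5,321),(444.5,206)),("hubS",(322,271),(316,233)),("spig tip",(327,178),(304,281)),("tin",(236,215),(430,276)),("mugrim",(437,315),(197,178))]:
    P,g=tri(T,a,S,b);print(n,P.round(3),g.round(4))
for n,p,z in [("long a",(252,294),.015),("long b",(288,280),.015),("short a",(412,213),.015),("short b",(411,235),.015),("cleat",(381,287),.0)]+[("stand",p,.012) for p in((304,157),(357,159),(353,215),(298,209))]+[("bbin",p,.06) for p in((115,184),(183,177),(194,274),(122,283))]+[("cbin",p,.06) for p in((460,187),(532,182),(541,285),(464,286))]:
    print(n,onz(T,p,z).round(3))
s=ctrl.get_state();print(R.from_rotvec(s["tool_rot"]).as_matrix().round(3))
E
```

```text
[ 0.30462342 -0.00838988  1.27397608] [1.4691632  0.04182673 0.72848161]
hubL [0.346 0.27  0.033] 0.0068
hubS [0.469 0.003 0.031] 0.0002
spig tip [ 0.686 -0.006  0.084] 0.0003
tin [0.603 0.216 0.043] 0.0012
mugrim [ 0.365 -0.258  0.083] 0.0047
long a [0.413 0.172 0.015]
long b [0.448 0.086 0.015]
short a [ 0.62  -0.219  0.015]
short b [ 0.564 -0.216  0.015]
cleat [ 0.436 -0.143  0.   ]
stand [0.765 0.053 0.012]
stand [ 0.761 -0.082  0.012]
stand [ 0.614 -0.072  0.012]
stand [0.628 0.065 0.012]
bbin [0.673 0.512 0.06 ]
bbin [0.692 0.346 0.06 ]
bbin [0.454 0.305 0.06 ]
bbin [0.43  0.474 0.06 ]
cbin [ 0.675 -0.329  0.06 ]
cbin [ 0.69  -0.503  0.06 ]
cbin [ 0.44  -0.509  0.06 ]
cbin [ 0.435 -0.33   0.06 ]
[[-0.943  0.334 -0.   ]
 [ 0.334  0.942 -0.001]
 [-0.    -0.002 -1.   ]]
```

```bash
python3 -c "
from h import *
go(.39,.27,.22)"
```

```text
t 0.15 at [0.2171 0.6122 0.2217] yaw 1.23 -> rows [-0.2773 -0.2647  0.0021] turn 0 q1,q7 [-1.22 -0.06]
```

```bash
python3 inch.py '-0.05 -0.05 0 0 1;-0.1 -0.1 0 0 1;-0.15 -0.15 0 0 1;-0.2 -0.2 0 0 1;-0.24 -0.23 0 0 1;-0.277 -0.265 0 0 1;-0.277 -0.265 0 0 1;-0.277 -0.265 0 0 1;-0.277 -0.265 0 0 1'; python3 -c "
from h import *
st,im,c=snap('wrist','w1'); print(st['position'],proj(c,[.346,.27,.035]),ctrl.get_state()['time'], np.abs(st['qd']).max())"
```

```text
time: 1.05
position: [0.3926, 0.2649, 0.2227]
tool_rot: [0.547, 3.092, -0.001]
ft_force: [-0.5, 0.5, 0.3]
grip_width: 0.997
grip_force: 0.0
[0.39259237 0.26493205 0.22272657] [300.06576949 158.96365049] 1.1 0.08542136830405132
```

View pics/w1.png

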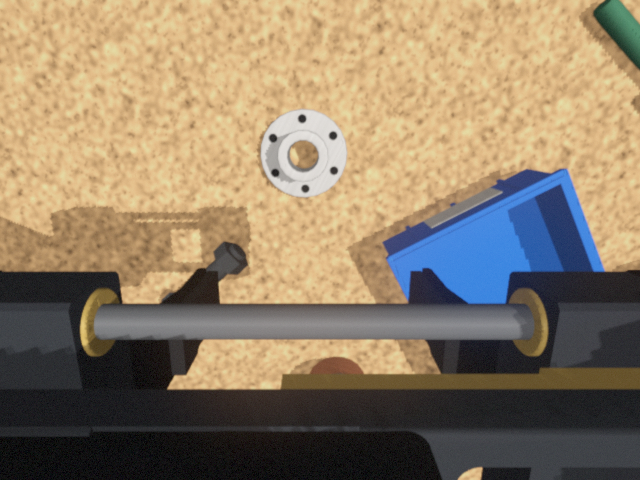

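The wrist view shows hub_large at about (304,153) with its bore at (303,154), the bolt bin's corner on the right and a bolt end at (230,258). Rows below about 270 are blocked by the gripper.

```bash
cat >> h.py <<'E'
def hub(im,guess=None):
    """ellipse of flange outline nearest guess"""
    hsv=cv2.cvtColor(im,cv2.COLOR_BGR2HSV)
    m=((hsv[...,1]<45)&(hsv[...,2]>110)).astype(np.uint8)*255
    m=cv2.morphologyEx(m,cv2.MORPH_OPEN,np.ones((3,3)))
    cs=[c for c in cv2.findContours(m,cv2.RETR_EXTERNAL,cv2.CHAIN_APPROX_NONE)[0] if 300<cv2.contourArea(c)]
    es=[(cv2.fitEllipse(cv2.convexHull(c)),cv2.contourArea(c)) for c in cs]
    if guess is not None: es=sorted(es,key=lambda e:np.hypot(*(np.array(e[0][0])-guess)))
    return es[:3]
def pix(c,P):  # pixels per metre at P
    return np.linalg.norm(proj(c,np.array(P)+c[3][:,0]*.01)-proj(c,P))/.01
E
cat > look.py <<'E'
from h import *
import sys,json
x,y,z=map(float,sys.argv[1:4])
st,im,c=snap("wrist","last"); g=proj(c,[x,y,z]); e=hub(im,g)[0]
P=onz(c,e[0][0],z); print("guess px",g.round(),"ell",np.round(e[0][0],1),np.round(e[0][1],1),"P",P.round(4),"diam mm",(np.array(e[0][1])/pix(c,P)*1000).round(1))
try:
    o,d=json.load(open("prev.json")); o2,d2=ray(c,e[0][0])
    t=np.linalg.lstsq(np.c_[d,-d2],o2-np.array(o),rcond=None)[0]; print("tri",(o+t[0]*np.array(d)).round(4),"baseline",np.linalg.norm(o2-o).round(3))
except FileNotFoundError: pass
o,d=ray(c,e[0][0]); json.dump([o.tolist(),d.tolist()],open("prev.json","w"))
go(P[0],P[1],.1)
E
python3 inch.py '0 0 0 0 1;0 0 0 0 1;0 0 0 0 1' >/dev/null; python3 look.py .346 .27 .01
```

```text
guess px [296. 163.] ell [298.4 159.1] [85.7 87.3] P [0.343  0.2732 0.01  ] diam mm [82.7 84.2]
t 1.45 at [0.3891 0.2713 0.2224] yaw 1.232 -> rows [ 0.0441 -0.0135  0.1224] turn 0 q1,q7 [-0.85  0.56]
```

```bash
python3 inch.py '0.03 -0.04 0.02 0 1;0.04 -0.07 0.03 0 1;0.04 -0.07 0.03 0 1;0.04 -0.07 0.03 0 1;0.04 -0.07 0.03 0 1' | grep pos; python3 look.py .343 .273 .01
```

```text
position: [0.3295, 0.2188, 0.1934]
guess px [373. 204.] ell [372.3 203.3] [88.1 91.4] P [0.3425 0.2728 0.01  ] diam mm [80.8 83.8]
tri [0.3432 0.273  0.0072] baseline 0.085
t 2.0 at [0.3296 0.2188 0.1934] yaw 1.231 -> rows [0.0059 0.0551 0.0935] turn 0 q1,q7 [-0.85  0.54]
```

```bash
python3 inch.py '0.006 0.05 0.04 0 1;0.006 0.055 0.09 0 1;0.006 0.055 0.13 0 1;0.006 0.055 0.16 0 1;0.006 0.055 0.177 0 1;0.006 0.055 0.177 0 1;0.006 0.055 0.177 0 1;0.006 0.055 0.177 0 0;0.006 0.055 0.177 0 0;0.006 0.055 0.177 0 0;0.006 0.055 0.177 0 0;0.006 0.055 0.177 0 0;0.006 0.055 0.177 0 0' 45; python3 -c "
from h import *
go(.343,.273,.016)"
```

```text
time: 3.3
position: [0.3416, 0.2718, 0.0157]
tool_rot: [0.533, 3.096, 0.001]
ft_force: [2.7, 6.6, -1.6]
grip_width: 0.541
grip_force: 3.1
t 3.3 at [0.3416 0.2718 0.0157] yaw 1.23 -> rows [-0.0009  0.0016 -0.0003] turn 0 q1,q7 [-0.88  0.51]
```

```bash
python3 inch.py '0 0 0 0 0;0 0 0 0 0;0 0 -0.05 0 0;0 0 -0.1 0 0;0 0 -0.15 0 0;0 0 -0.2 0 0;0 0 -0.205 0 0;0 0 -0.205 0 0' ; python3 -c "
from h import *
go(.76,-.03,.22)"
```

```text
time: 4.1
position: [0.3411, 0.2712, 0.2201]
tool_rot: [-0.533, -3.096, 0.001]
ft_force: [-0.7, 0.5, -8.1]
grip_width: 0.514
grip_force: 45.0
t 4.1 at [0.3411 0.2712 0.2201] yaw 1.23 -> rows [-0.4955 -0.1438 -0.    ] turn 0 q1,q7 [-0.89  0.48]
```

```bash
python3 inch.py '-0.045 -0.013 0 0 0;-0.09 -0.026 0 0 0;-0.135 -0.039 0 0 0;-0.18 -0.052 0 0 0;-0.225 -0.065 0 0 0;-0.27 -0.078 0 0 0;-0.315 -0.091 0 0 0;-0.36 -0.104 0 0 0;-0.405 -0.118 0 0 0;-0.45 -0.13 0 0 0;-0.48 -0.14 0 0 0;-0.495 -0.144 0 0 0;-0.495 -0.144 0 0 0;-0.495 -0.144 0 0 0;-0.495 -0.144 0 0 0;-0.495 -0.144 0 0 0' ; python3 -c "
from h import *
st,im,c=snap('wrist','w2'); print(st['position'],proj(c,[.686,-.006,.085]).round(),proj(c,[.69,-.008,.012]).round())"
```

```text
time: 5.7
position: [0.759, -0.0281, 0.2197]
tool_rot: [-0.53, -3.095, -0.001]
ft_force: [-0.1, 0.7, -7.4]
grip_width: 0.518
grip_force: 45.0
[ 0.75896972 -0.02812503  0.21971969] [308. 123.] [308. 130.]
```

View pics/w2.png

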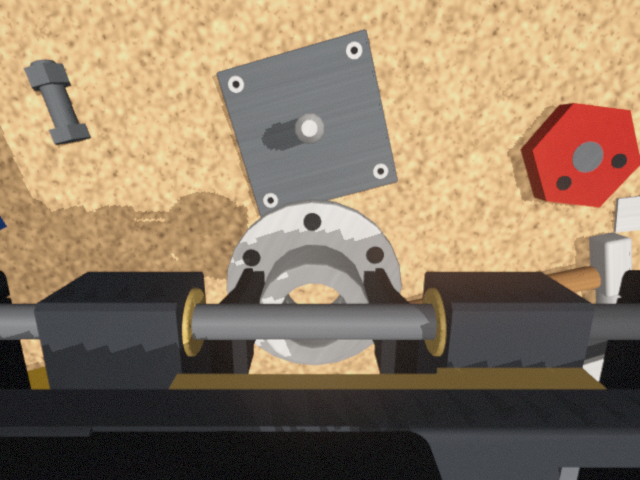

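The stand is seen with the spigot tip at (310,128) and the plate screws at (236,84), (354,50), (381,171) and (270,200). The hub is held level, flange down, and the short bolt is at (58,100).

```bash
cat > stand.py <<'E'
from h import *
st,im,c=snap("wrist")
def blob(g,r=16,thr=170):
    x,y=np.round(g).astype(int); p=im[y-r:y+r,x-r:x+r].min(2)
    n,l,s,ce=cv2.connectedComponentsWithStats((p>thr).astype(np.uint8))
    k=1+np.argmax(s[1:,4]); return ce[k]+[x-r,y-r],s[k,4]
t,a=blob(proj(c,[.686,-.006,.087])); print("tip",t.round(1),a,onz(c,t,.087).round(4))
# screws: bright blobs at +-about 53 mm pattern, found in the plate region
g=[(236,84),(354,50),(381,171),(270,200)] if len(__import__('sys').argv)<2 else eval(__import__('sys').argv[1])
S=np.array([onz(c,blob(q,14)[0],.012) for q in g]); print("screws",S[:,:2].round(4).tolist(),"centre",S.mean(0).round(4),"sides",[np.linalg.norm(S[i]-S[i-1]).round(4) for i in range(4)])
import json
o,d=ray(c,t); print("tip ray at .087 from stand centre, err",(onz(c,t,.087)-S.mean(0))[:2].round(4))
try:
    o1,d1=map(np.array,json.load(open("tip.json"))); s=np.linalg.lstsq(np.c_[d1,-d],o-o1,rcond=None)[0]; print("tri tip",(o1+s[0]*d1).round(4))
except FileNotFoundError: json.dump([o.tolist(),d.tolist()],open("tip.json","w"))
go(S[:,0].mean(),S[:,1].mean(),.15)
E
python3 stand.py
```

```text
tip [309.8 126.1] 266 [ 0.6891 -0.0053  0.087 ]
screws [[0.6304, -0.0565], [0.6392, 0.0531], [0.7488, 0.0445], [0.7404, -0.0652]] centre [ 0.6897 -0.006   0.012 ] sides [np.float64(0.1104), np.float64(0.11), np.float64(0.1099), np.float64(0.1101)]
tip ray at .087 from stand centre, err [-0.0006  0.0007]
t 5.8 at [ 0.7594 -0.0286  0.2207] yaw 1.231 -> rows [ 0.0732 -0.002   0.0707] turn 0 q1,q7 [-0.3   1.39]
```

```bash
python3 inch.py '0.045 -0.002 0.03 0 0;0.074 -0.002 0.06 0 0;0.074 -0.002 0.087 0 0;0.074 -0.002 0.087 0 0;0.074 -0.002 0.087 0 0;0.074 -0.002 0.087 0 0;0.074 -0.002 0.087 0 0' ; python3 -c "
from h import *
go(.6888,-.0058,.028)"
```

```text
time: 6.5
position: [0.6916, -0.0075, 0.1363]
tool_rot: [0.533, 3.091, 0.001]
ft_force: [0.1, -0.9, -7.1]
grip_width: 0.52
grip_force: 45.0
t 6.5 at [ 0.6916 -0.0075  0.1363] yaw 1.23 -> rows [0.0037 0.0005 0.1083] turn 0 q1,q7 [-0.39  1.37]
```

```bash
python3 inch.py '0.003 0.001 0 0 0;0.003 0.001 0 0 0;0.003 0.001 0 0 0;0.003 0.001 0 0 0' >/dev/null; python3 -c "
from h import *
go(.6888,-.0058,.028)
im=ctrl.get_image('wrist');go(.6888,-.0058,.028)
im=ctrl.get_image('wrist');go(.6888,-.0058,.028)
cv2.imwrite('pics/w3.png',im[100:420,140:500,::-1])"
```

```text
t 6.9 at [ 0.687  -0.0048  0.1336] yaw 1.23 -> rows [-0.002  -0.0003  0.1056] turn 0 q1,q7 [-0.4   1.36]
t 6.95 at [ 0.687  -0.0049  0.1336] yaw 1.23 -> rows [-0.002  -0.0003  0.1056] turn 0 q1,q7 [-0.4   1.36]
t 7.0 at [ 0.6869 -0.0049  0.1335] yaw 1.23 -> rows [-0.0021 -0.0002  0.1055] turn 0 q1,q7 [-0.4   1.36]
```

View pics/w3.png

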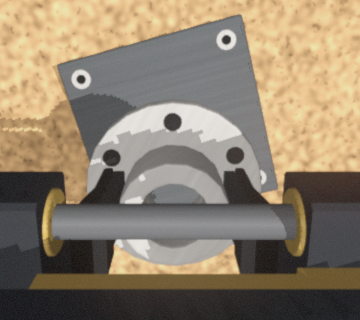

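The hub hangs over the stand, its bore roughly over the spigot, and the reading has settled. Next comes a 2 mm trim and a descent in stages.

```bash
python3 inch.py '-0.002 0 0 0 0;-0.002 0 0 0 0;-0.002 0 0.015 0 0;-0.002 0 0.03 0 0;-0.002 0 0.04 0 0;-0.002 0 0.05 0 0;-0.002 0 0.055 0 0;-0.002 0 0.06 0 0;-0.002 0 0.06 0 0;-0.002 0 0.06 0 0;-0.002 0 0.06 0 0;-0.002 0 0.06 0 0' ; python3 -c "
from h import *
go(.6888,-.0058,.028)"
```

```text
time: 8.2
position: [0.6891, -0.0057, 0.0742]
tool_rot: [0.533, 3.095, 0.0]
ft_force: [-1.1, -0.0, -7.6]
grip_width: 0.523
grip_force: 45.0
t 8.2 at [ 0.6891 -0.0057  0.0742] yaw 1.23 -> rows [ 0.0003 -0.0002  0.0462] turn 0 q1,q7 [-0.39  1.38]
```

```bash
python3 inch.py '0 0 0.01 0 0;0 0 0.02 0 0;0 0 0.03 0 0;0 0 0.038 0 0;0 0 0.043 0 0;0 0 0.045 0 0;0 0 0.045 0 0;0 0 0.045 0 0;0 0 0.045 0 0' ; python3 -c "
from h import *
go(.6888,-.0058,.028)"
```

```text
time: 9.1
position: [0.6891, -0.0057, 0.0289]
tool_rot: [0.533, 3.095, 0.0]
ft_force: [-0.1, -0.8, -8.4]
grip_width: 0.519
grip_force: 45.0
t 9.1 at [ 0.6891 -0.0057  0.0289] yaw 1.23 -> rows [ 0.0002 -0.0002  0.0009] turn 0 q1,q7 [-0.37  1.4 ]
```

```bash
python3 inch.py '0 0 0.001 0 0;0 0 0.001 0 0;0 0 0.001 0 1;0 0 0.001 0 1;0 0 0.001 0 1;0 0 0.001 0 1;0 0 0.001 0 1;0 0 -0.04 0 1;0 0 -0.09 0 1;0 0 -0.14 0 1;0 0 -0.19 0 1;0.04 -0.02 -0.19 0 1;0.085 -0.04 -0.19 0 1;0.13 -0.055 -0.19 0 1;0.161 -0.065 -0.19 0 1;0.161 -0.065 -0.19 0 1;0.161 -0.065 -0.19 0 1;0.161 -0.065 -0.19 0 1;0.161 -0.065 -0.19 0 1'; rm prev.json; python3 look.py .469 .003 .008; python3 - <<'E'
from h import *
T=cam("top");_,im,_=snap("top","t1"); 
g=proj(T,[.6895,-.006,.022]); print("hub on stand?",g,[(np.round(e[0][0],1),np.round(e[0][1],1),e[1],onz(T,e[0][0],.022).round(4)) for e in hub(im,g)[:2]])
E
```

```text
time: 11.0
position: [0.5164, -0.0131, 0.2185]
tool_rot: [0.533, 3.096, -0.001]
ft_force: [0.0, -0.3, -0.4]
grip_width: 1.001
grip_force: 0.0
guess px [312. 153.] ell [311.2 153.6] [65.5 66.7] P [0.4697 0.0021 0.008 ] diam mm [62.6 63.8]
t 11.05 at [ 0.5162 -0.0131  0.2184] yaw 1.23 -> rows [ 0.0489 -0.0012  0.1184] turn 0 q1,q7 [-0.54  1.22]
hub on stand? [326.80467474 184.38214201] [(array([235.1, 216.1]), array([27.2, 28.5]), 580.5, array([0.6048, 0.2208, 0.022 ])), (array([380.3, 286.1]), array([25.4, 27.8]), 395.0, array([ 0.4357, -0.1388,  0.022 ]))]
```

```bash
python3 inch.py '0.03 0.04 0.01 0 1;0.03 0.07 0.02 0 1;0.03 0.07 0.02 0 1;0.03 0.07 0.02 0 1;0.03 0.07 0.02 0 1;0.03 0.07 0.02 0 1' | grep pos; python3 look.py .4697 .0021 .008
```

```text
position: [0.5109, 0.0616, 0.1989]
guess px [237. 188.] ell [237.4 187.8] [65.9 69.4] P [0.4695 0.0026 0.008 ] diam mm [61.  64.4]
tri [0.4698 0.002  0.0056] baseline 0.077
t 11.75 at [0.5108 0.0618 0.1989] yaw 1.228 -> rows [ 0.019  -0.0696  0.0989] turn 0 q1,q7 [-0.61  1.07]
```

```bash
python3 inch.py '0.015 -0.04 0.02 0 1;0.019 -0.07 0.06 0 1;0.019 -0.07 0.1 0 1;0.019 -0.07 0.14 0 1;0.019 -0.07 0.17 0 1;0.019 -0.07 0.184 0 1;0.019 -0.07 0.184 0 1;0.019 -0.07 0.184 0 1;0.019 -0.07 0.184 0 1;0.019 -0.07 0.184 0 0;0.019 -0.07 0.184 0 0;0.019 -0.07 0.184 0 0;0.019 -0.07 0.184 0 0;0.019 -0.07 0.184 0 0;0.019 -0.07 0.184 0 0;0.019 -0.07 0.184 0 0;0.019 -0.07 0.184 0 0' 40; python3 -c "
from h import *
go(.4697,.0023,.014)"
```

```text
time: 13.45
position: [0.4688, 0.0027, 0.0145]
tool_rot: [-0.533, -3.095, 0.001]
ft_force: [-2.3, -2.5, 2.6]
grip_width: 0.519
grip_force: 40.0
t 13.45 at [0.4688 0.0027 0.0145] yaw 1.23 -> rows [-0.001  -0.0001  0.0005] turn 0 q1,q7 [-0.54  1.26]
```

```bash
python3 inch.py '0 0 -0.05 0 0;0 0 -0.1 0 0;0 0 -0.15 0 0;0 0 -0.206 0 0;-0.045 0.01 -0.206 0 0;-0.09 0.02 -0.206 0 0;-0.135 0.03 -0.206 0 0;-0.18 0.04 -0.206 0 0;-0.225 0.05 -0.206 0 0;-0.26 0.06 -0.206 0 0;-0.285 0.066 -0.206 0 0;-0.285 0.066 -0.206 0 0;-0.285 0.066 -0.206 0 0;-0.285 0.066 -0.206 0 0;-0.285 0.066 -0.206 0 0;-0.285 0.066 -0.206 0 0;-0.285 0.066 -0.206 0 0'; python3 -c "
from h import *
st,im,c=snap('wrist','w4'); print(st['position'],proj(c,[.6895,-.006,.087]).round(),hub(im,proj(c,[.69,-.006,.022]))[:2])
e=hub(im,proj(c,[.69,-.006,.022]))[0]; print(onz(c,e[0][0],.022))"
```

```text
time: 15.15
position: [0.7595, -0.0293, 0.2213]
tool_rot: [0.532, 3.095, 0.001]
ft_force: [0.4, -0.5, -3.7]
grip_width: 0.52
grip_force: 40.0
[ 0.75952179 -0.02931367  0.22132247] [310. 126.] [(((309.5350036621094, 119.98233795166016), (189.35498046875, 207.24571228027344), 166.97157287597656), 22292.0), (((313.0282287597656, 274.6911926269531), (107.71881866455078, 123.64852142333984), 89.09146881103516), 5756.5)]
[ 0.68368007 -0.00499122  0.022     ]
```

View pics/w4.png

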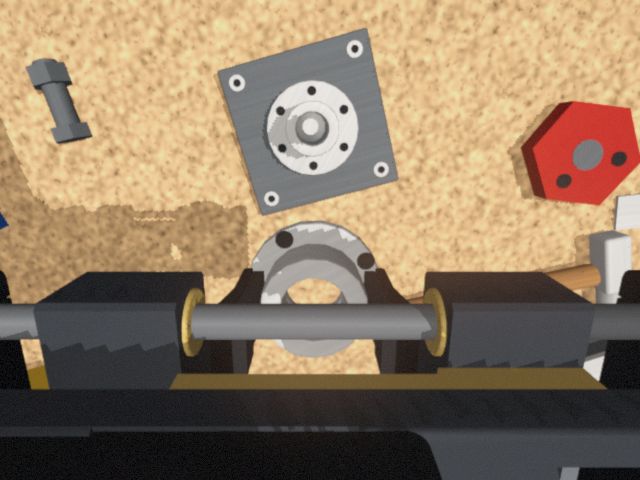

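hub_large sits centred on the stand, flange at (312,127) with the spigot tip in its bore. The small hub is held level.

```bash
python3 inch.py '0.045 -0.001 0.03 0 0;0.0745 -0.0015 0.06 0 0;0.0745 -0.0015 0.086 0 0;0.0745 -0.0015 0.086 0 0;0.0745 -0.0015 0.086 0 0;0.0745 -0.0015 0.086 0 0;0.0745 -0.0015 0.086 0 0;0.0745 -0.0015 0.086 0 0;0.0745 -0.0015 0.086 0 0' |grep -A3 pos ; python3 -c "
from h import *
go(.6888,-.0058,.0645)"
```

```text
position: [0.6897, -0.0064, 0.1353]
tool_rot: [0.533, 3.095, 0.0]
ft_force: [0.6, 0.1, -3.6]
grip_width: 0.523
t 16.1 at [ 0.6897 -0.0064  0.1353] yaw 1.23 -> rows [0.0011 0.0003 0.0708] turn 0 q1,q7 [-0.44  1.39]
```

```bash
python3 inch.py '0.001 0 0.01 0 0;0.001 0 0.02 0 0;0.001 0 0.03 0 0;0.001 0 0.04 0 0;0.001 0 0.048 0 0;0.001 0 0.056 0 0;0.001 0 0.063 0 0;0.001 0 0.067 0 0;0.001 0 0.069 0 0;0.001 0 0.07 0 0;0.001 0 0.07 0 0;0.001 0 0.07 0 0;0.001 0 0.07 0 0' ; python3 -c "
from h import *
go(.6888,-.0058,.0645)"
```

```text
time: 17.4
position: [0.6884, -0.0058, 0.0649]
tool_rot: [0.533, 3.095, 0.0]
ft_force: [0.4, 0.8, -4.2]
grip_width: 0.516
grip_force: 40.0
t 17.4 at [ 0.6884 -0.0058  0.0649] yaw 1.23 -> rows [-0.0003  0.0001  0.0004] turn 0 q1,q7 [-0.43  1.41]
```

```bash
cat > bolt.py <<'E'
from h import *
import sys
x,y,z,ztcp=map(float,sys.argv[1:5])
st,im,c=snap("wrist","last"); g=proj(c,[x,y,z])
hsv=cv2.cvtColor(im,cv2.COLOR_BGR2HSV)
m=((hsv[...,1]<70)&(hsv[...,2]<135)).astype(np.uint8)*255; m[268:]=0
m=cv2.morphologyEx(m,cv2.MORPH_OPEN,np.ones((3,3)))
cs=[k for k in cv2.findContours(m,cv2.RETR_EXTERNAL,cv2.CHAIN_APPROX_NONE)[0] if cv2.contourArea(k)>300]
k=min(cs,key=lambda k:np.hypot(*(np.array(cv2.minAreaRect(k)[0])-g)))
r=cv2.minAreaRect(k); b=cv2.boxPoints(r)
e=np.array([b[i]-b[i-1] for i in range(4)]); i=np.argmax(np.linalg.norm(e[:2],axis=1)); h=e[i]/2
A,B=onz(c,r[0]-h,z),onz(c,r[0]+h,z); P=(A+B)/2; ax=np.arctan2(*(B-A)[1::-1])
print("guess",g.round(),"rect",np.round(r[0],1),np.round(r[1],1),"P",P.round(4),"len",np.linalg.norm(B-A).round(4),"wid",round(min(r[1])/pix(c,P),4),"axis",ax.round(3))
import json,os
o2,d2=ray(c,r[0])
if os.path.exists("prev.json"):
    o,d=map(np.array,json.load(open("prev.json"))); t=np.linalg.lstsq(np.c_[d,-d2],o2-o,rcond=None)[0]; print("tri",(o+t[0]*d).round(4),"base",np.linalg.norm(o2-o).round(3))
json.dump([o2.tolist(),d2.tolist()],open("prev.json","w"))
go(P[0],P[1],ztcp,ax+np.pi/2)
E
rm -f prev.json
python3 inch.py '0 0 0 0 1;0 0 0 0 1;0 0 0 0 1;0 0 0 0 1;0 0 -0.04 0 1;0 0 -0.09 0 1;0 0 -0.14 -0.05 1;0 -0.03 -0.156 -0.1 1;-0.01 -0.07 -0.156 -0.15 1;-0.02 -0.12 -0.156 -0.2 1;-0.026 -0.17 -0.156 -0.29 1;-0.026 -0.21 -0.156 -0.29 1;-0.026 -0.219 -0.156 -0.29 1;-0.026 -0.219 -0.156 -0.29 1;-0.026 -0.219 -0.156 -0.29 1;-0.026 -0.219 -0.156 -0.29 1;-0.026 -0.219 -0.156 -0.29 1'|grep -A3 pos; python3 bolt.py .592 -.218 .015 .004
```

```text
position: [0.6404, -0.2185, 0.2203]
tool_rot: [0.074, 3.141, 0.001]
ft_force: [-0.0, 1.0, 0.2]
grip_width: 1.006
guess [310. 154.] rect [314.1 153.5] [36.2 76.8] P [ 0.5922 -0.2146  0.015 ] len 0.071 wid 0.0342 axis 3.055
t 19.15 at [ 0.6402 -0.2189  0.2204] yaw 1.523 -> rows [0.0482 0.0019 0.2164] turn 0.038 q1,q7 [-0.15  1.98]
```

View pics/last.png

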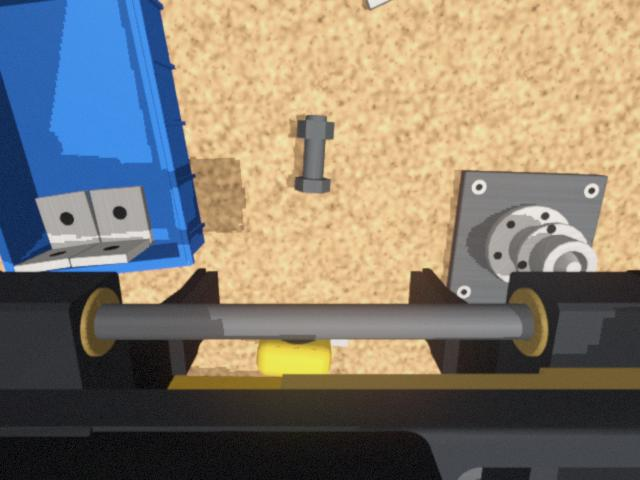

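Both hubs are stacked on the stand. The short bolt lies at (314,153), with its head at the bottom (313,185), its nut at the top (316,128), and bare shank on rows 138–178.

```bash
python3 inch.py '0.02 0.03 0.03 0.038 1;0.02 0.05 0.05 0.038 1;0.02 0.05 0.05 0.038 1;0.02 0.05 0.05 0.038 1;0.02 0.05 0.05 0.038 1;0.02 0.05 0.05 0.038 1'|grep -A3 pos; python3 bolt.py .592 -.215 .015 .004
```

```text
position: [0.6228, -0.1719, 0.1721]
tool_rot: [0.142, 3.136, -0.002]
ft_force: [0.1, -0.2, 0.4]
grip_width: 1.001
guess [258. 184.] rect [257.5 184. ] [86. 41.] P [ 0.5931 -0.2156  0.015 ] len 0.0721 wid 0.0343 axis 3.013
tri [ 0.591  -0.2145  0.0214] base 0.072
t 19.8 at [ 0.6226 -0.1717  0.1718] yaw 1.48 -> rows [ 0.0258 -0.0462  0.1678] turn 0.038 q1,q7 [-0.24  1.87]
```

```bash
python3 inch.py '0.02 -0.03 0.02 0.02 1;0.022 -0.046 0.06 0.02 1;0.022 -0.046 0.1 0.02 1;0.022 -0.046 0.14 0.02 1;0.022 -0.046 0.16 0.02 1;0.022 -0.046 0.167 0.02 1;0.022 -0.046 0.167 0.02 1;0.022 -0.046 0.167 0.02 1;0.022 -0.046 0.167 0.02 1;0.022 -0.046 0.167 0.02 0;0.022 -0.046 0.167 0.02 0;0.022 -0.046 0.167 0.02 0;0.022 -0.046 0.167 0.02 0;0.022 -0.046 0.167 0.02 0;0.022 -0.046 0.167 0.02 0;0.022 -0.046 0.167 0.02 0;0.022 -0.046 0.167 0.02 0;0.022 -0.046 0.167 0.02 0;0.022 -0.046 0.167 0.02 0' 40; python3 -c "
from h import *
go(.5965,-.215,.004)"
```

```text
time: 21.7
position: [0.5961, -0.2146, 0.0037]
tool_rot: [0.171, 3.137, -0.001]
ft_force: [-0.1, -0.8, -0.0]
grip_width: 0.214
grip_force: 40.0
t 21.7 at [ 0.5961 -0.2146  0.0037] yaw 1.462 -> rows [-0.0005 -0.0003 -0.0003] turn 0 q1,q7 [-0.14  2.01]
```

```bash
python3 - <<'E'
from h import *
T,S=cam("top"),cam("scene")
for a,b in [((194,274),(474,228)),((122,283),(555,226)),((183,177),(517,330)),((464,286),(149,205)),((541,285),(66,203))]: P,g=tri(T,a,S,b);print(P.round(3),g.round(4))
E
python3 inch.py '0 0 -0.05 0 0;0 0 -0.1 0 0;0 0 -0.15 0 0;0 0 -0.2 0 0;0.01 0.045 -0.2 -0.02 0;0.02 0.09 -0.2 -0.05 0;0.03 0.135 -0.2 -0.08 0;0.04 0.18 -0.2 -0.1 0;0.05 0.225 -0.2 -0.12 0;0.06 0.27 -0.2 -0.14 0;0.07 0.315 -0.2 -0.17 0;0.08 0.36 -0.2 -0.2 0;0.09 0.405 -0.2 -0.22 0;0.1 0.45 -0.2 -0.25 0;0.11 0.495 -0.2 -0.27 0;0.12 0.54 -0.2 -0.27 0;0.131 0.575 -0.2 -0.27 0;0.131 0.575 -0.2 -0.27 0;0.131 0.575 -0.2 -0.27 0;0.131 0.575 -0.2 -0.27 0'|grep -A4 pos; python3 -c "
from h import *
go(.528,.371,.014,1.73)
st,im,c=snap('wrist','w5')"
```

```text
[0.455 0.311 0.053] 0.0087
[0.431 0.479 0.052] 0.0034
[0.705 0.357 0.019] 0.0027
[ 0.436 -0.337  0.055] 0.0101
[ 0.441 -0.513  0.052] 0.0008
position: [0.5288, 0.3701, 0.2031]
tool_rot: [0.25, -3.131, 0.003]
ft_force: [0.3, 0.6, -2.4]
grip_width: 0.215
grip_force: 40.0
t 23.7 at [0.5288 0.3701 0.2031] yaw 1.73 -> rows [0.0005 0.0013 0.1891] turn 0.0 q1,q7 [-0.87  1.14]
```

View pics/w5.png

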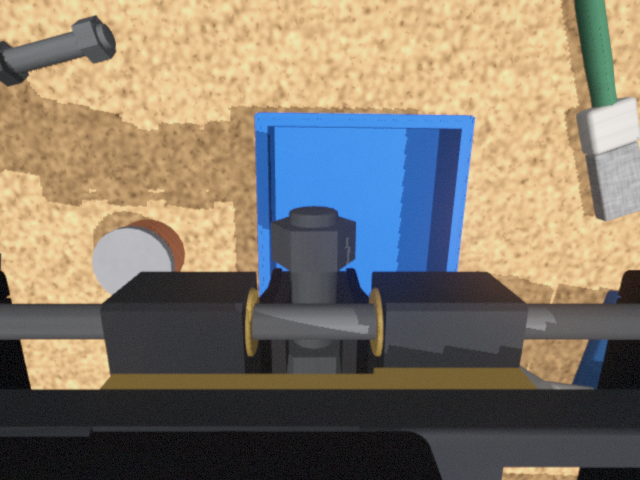

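The bolt hangs over the bin. The bin's near rim corners are at (256,113) and (473,116) and its edges line up with the tool. I'll check the rim against the top-view estimate.

```bash
python3 - <<'E'
from h import *
st=ctrl.get_state();c=cam("wrist",st)
A,B=onz(c,(256,113),.06),onz(c,(473,116),.06); d=(A-B)/np.linalg.norm(A-B); e=np.array([-d[1],d[0],0])
print(A,B,np.linalg.norm(A-B),np.arctan2(d[1],d[0]))
ex=e if e[0]>0 else -e; C=(A+B)/2+ex*.12; print("centre",C,"ex",ex)
ey=np.array([-ex[1],ex[0],0])
for x,y in((-.04,-.032),(-.04,.032)): P=C+ex*x+ey*y; print(P); go(P[0],P[1],.014)
E
```

```text
[0.45401228 0.31398151 0.06      ] [0.42999607 0.47805685 0.06      ] 0.16582368720162366 -1.4254554186102948
centre [0.56073896 0.41339875 0.06      ] ex [0.98945659 0.14482975 0.        ]
[0.52579525 0.37594295 0.06      ]
t 23.75 at [0.529  0.3699 0.2034] yaw 1.729 -> rows [0.0022 0.0067 0.1894] turn 0 q1,q7 [-0.87  1.14]
[0.51652615 0.43926817 0.06      ]
t 23.75 at [0.529  0.3699 0.2034] yaw 1.729 -> rows [0.0014 0.0707 0.1893] turn 0 q1,q7 [-0.87  1.14]
```

```bash
python3 inch.py '0.002 0.005 0.04 0 0;0.002 0.005 0.09 0 0;0.002 0.005 0.13 0 0;0.002 0.005 0.16 0 0;0.002 0.005 0.18 0 0;0.002 0.005 0.187 0 0;0.002 0.005 0.187 0 0;0.002 0.005 0.187 0 0;0.002 0.005 0.187 0 0.4;0.002 0.005 0.187 0 0.4;0.002 0.005 0.187 0 0.4;0.002 0.005 0.187 0 0.4;0.002 0.005 0.14 0 0.4;0.002 0.005 0.09 0 0.4;0.002 0.005 0.04 0 0.4;0.002 0.005 -0.01 0 0.4'|grep -A4 pos; rm prev.json
python3 inch.py '0.02 -0.04 0 0.15 1;0.04 -0.08 0 0.3 1;0.055 -0.12 0 0.45 1;0.07 -0.16 0 0.6 1;0.085 -0.2 0 0.75 1;0.1 -0.24 0 0.9 1;0.115 -0.27 0 1.05 1;0.122 -0.275 0 1.2 1;0.122 -0.275 0 1.34 1;0.122 -0.275 0 1.34 1;0.122 -0.275 0 1.34 1;0.122 -0.275 0 1.34 1;0.122 -0.275 0 1.34 1;0.122 -0.275 0 1.34 1'|grep -A4 pos;python3 bolt.py .43 .13 .015 .004
```

```text
position: [0.5253, 0.3764, 0.2159]
tool_rot: [-0.253, 3.131, 0.001]
ft_force: [0.9, 0.6, -0.7]
grip_width: 0.398
grip_force: 0.0
position: [0.4492, 0.0858, 0.2135]
tool_rot: [1.745, 2.613, -0.0]
ft_force: [0.0, 0.6, 0.6]
grip_width: 1.005
grip_force: 0.0
guess [312. 157.] rect [312.5 153.5] [113.  37.] P [0.4304 0.131  0.015 ] len 0.1026 wid 0.0343 axis 1.963
t 26.8 at [0.4492 0.0858 0.2135] yaw 0.393 -> rows [ 0.0491 -0.      0.2095] turn 0.0 q1,q7 [-0.74  0.1 ]
```

View pics/last.png

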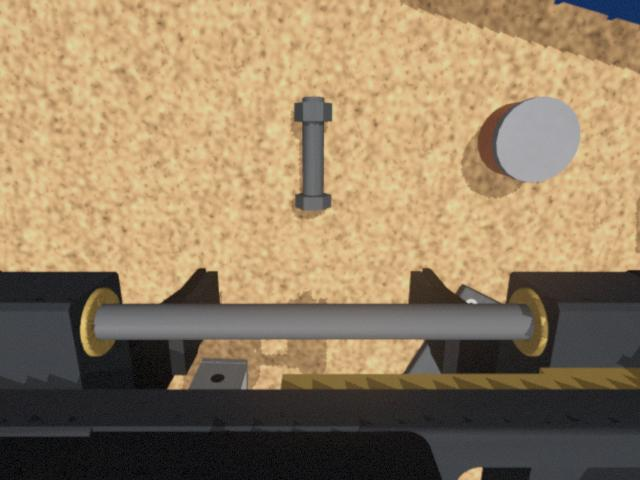

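The long bolt is lined up at (312,153), head at the bottom, bare shank on rows 122–193. One second view for height, then grasp.

```bash
python3 inch.py '0.01 0.04 0.02 0 1;0.02 0.06 0.03 0 1;0.02 0.06 0.03 0 1;0.02 0.06 0.03 0 1;0.02 0.06 0.03 0 1;0.02 0.06 0.03 0 1'|grep  pos; python3 bolt.py .43 .13 .015 .004
```

```text
position: [0.497, 0.1263, 0.1842]
guess [242. 181.] rect [242.9 178.5] [119.7  39.5] P [0.4303 0.1306 0.015 ] len 0.1032 wid 0.0342 axis 1.945
tri [0.4296 0.1329 0.0164] base 0.069
t 27.45 at [0.497  0.1264 0.1842] yaw 0.391 -> rows [ 0.0292 -0.0603  0.1802] turn 0.017 q1,q7 [-0.76  0.11]
```

```bash
python3 inch.py '0.015 -0.03 0.03 0 1;0.025 -0.06 0.07 0 1;0.025 -0.06 0.11 0 1;0.025 -0.06 0.15 0 1;0.025 -0.06 0.17 0 1;0.025 -0.06 0.18 0 1;0.025 -0.06 0.18 0 1;0.025 -0.06 0.18 0 1;0.025 -0.06 0.18 0 1;0.025 -0.06 0.18 0 0;0.025 -0.06 0.18 0 0;0.025 -0.06 0.18 0 0;0.025 -0.06 0.18 0 0;0.025 -0.06 0.18 0 0;0.025 -0.06 0.18 0 0;0.025 -0.06 0.18 0 0;0.025 -0.06 0.18 0 0;0.025 -0.06 0.18 0 0;0.025 -0.06 0.18 0 0' 40; python3 inch.py '0 0 -0.05 0 0;0 0 -0.1 0 0;0 0 -0.15 0 0;0 0 -0.2 0 0;0 0 -0.2 0 0;0 0 -0.2 0 0';python3 -c "
from h import *
go(.5165,.439,.2,1.73)"
```

```text
time: 29.35
position: [0.4317, 0.127, 0.0035]
tool_rot: [-1.746, -2.611, 0.001]
ft_force: [-1.4, -0.6, 2.7]
grip_width: 0.214
grip_force: 40.0
time: 29.95
position: [0.4321, 0.1273, 0.2037]
tool_rot: [1.746, 2.611, 0.002]
ft_force: [-0.5, -1.3, -4.1]
grip_width: 0.218
grip_force: 40.0
t 29.95 at [0.4321 0.1273 0.2037] yaw 0.392 -> rows [0.2558 0.1971 0.0041] turn -1.338 q1,q7 [-0.81 -0.  ]
```

```bash
python3 inch.py '0.03 0.02 0 -0.15 0;0.06 0.045 0 -0.3 0;0.09 0.07 0 -0.45 0;0.12 0.09 0 -0.6 0;0.15 0.115 0 -0.75 0;0.18 0.14 0 -0.9 0;0.21 0.16 0 -1.05 0;0.24 0.185 0 -1.2 0;0.256 0.197 0 -1.338 0;0.256 0.197 0 -1.338 0;0.256 0.197 0 -1.338 0;0.256 0.197 0 -1.338 0;0.256 0.197 0 -1.338 0;0.256 0.197 0 -1.338 0'|grep -A4 pos;python3 -c "
from h import *
go(.5165,.439,.018,1.73)"
```

```text
position: [0.5164, 0.4381, 0.2037]
tool_rot: [-0.247, 3.132, -0.0]
ft_force: [0.3, -0.2, -2.4]
grip_width: 0.215
grip_force: 40.0
t 31.35 at [0.5164 0.4381 0.2037] yaw 1.728 -> rows [-0.0002  0.0009  0.1857] turn -0.002 q1,q7 [-0.92  1.05]
```

```bash
python3 inch.py '0 0.001 0.05 0 0;0 0.001 0.1 0 0;0 0.001 0.14 0 0;0 0.001 0.17 0 0;0 0.001 0.185 0 0;0 0.001 0.185 0 0;0 0.001 0.185 0 0;0 0.001 0.185 0 0.4;0 0.001 0.185 0 0.4;0 0.001 0.185 0 0.4;0 0.001 0.185 0 0.4;0 0.001 0.14 0 0.4;0 0.001 0.09 0 0.4;0 0.001 0.04 0 0.4;0 0.001 -0.02 0 0.4'|grep -A4 pos
python3 inch.py '0.01 -0.045 0 0 1;0.02 -0.09 0 0 1;0.03 -0.135 0 0 1;0.04 -0.18 0 0 1;0.05 -0.225 0 0 1;0.06 -0.27 0 0 1;0.07 -0.315 0 0 1;0.08 -0.36 0 0 1;0.09 -0.405 0 0 1;0.1 -0.45 0 0 1;0.11 -0.5 0 0 1;0.117 -0.54 0 0 1;0.117 -0.561 0 0 1;0.117 -0.561 0 0 1;0.117 -0.561 0 0 1;0.117 -0.561 0 0 1;0.117 -0.561 0 0 1'|grep -A4 pos; python3 -c "
from h import *
st,im,c=snap('wrist','w6');print(st['position'],st['joint_positions'].round(2))"
```

```text
position: [0.516, 0.4398, 0.2161]
tool_rot: [-0.25, 3.131, 0.001]
ft_force: [0.3, -0.3, 0.2]
grip_width: 0.401
grip_force: 0.0
position: [0.4897, -0.1308, 0.2135]
tool_rot: [0.254, -3.131, -0.001]
ft_force: [0.2, 0.3, 0.0]
grip_width: 0.995
grip_force: 0.0
[ 0.48967777 -0.13083967  0.21351112] [-0.44  0.01  0.66  1.83 -0.    1.3   1.95]
```

View pics/w6.png

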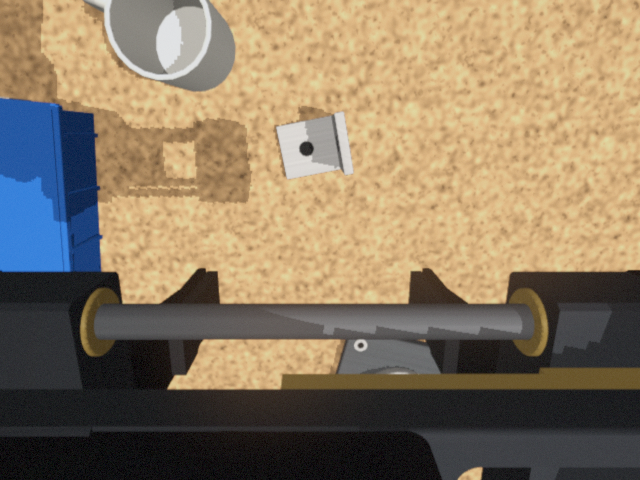

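The cleat's foot is at (305,148), its upright leg's top edge is the bright strip from (340,113) to (348,175), and the mug is at (165,40). I'll zoom for the corners.

```bash
python3 -c "
import cv2
im=cv2.imread('pics/w6.png')[95:195,260:370]; cv2.imwrite('pics/w6z.png',cv2.resize(im,None,fx=6,fy=5.9,interpolation=cv2.INTER_CUBIC))"
```

```text
(no output)
```

View pics/w6z.png

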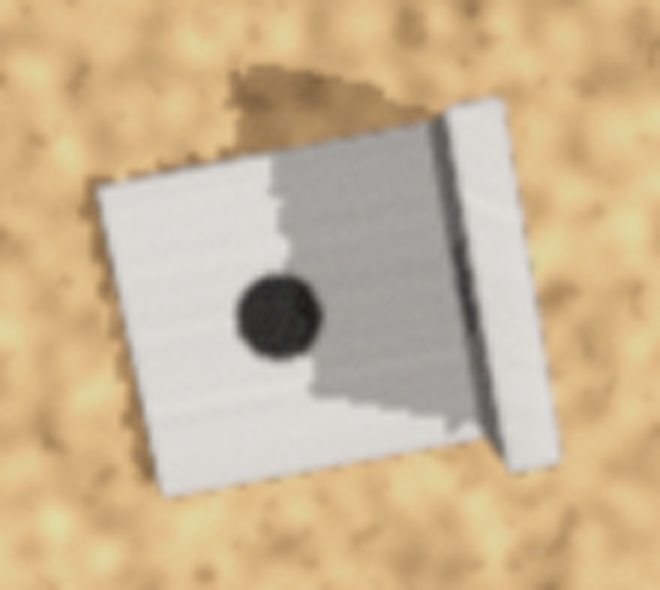

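```bash
cat > cleat.py <<'E'
from h import *
st,im,c=snap("wrist")
def find(im,g):
    m=(im.min(2)>170).astype(np.uint8)*255
    cs=[k for k in cv2.findContours(m,cv2.RETR_EXTERNAL,cv2.CHAIN_APPROX_NONE)[0] if cv2.contourArea(k)>100]
    cs=sorted(cs,key=lambda k:np.hypot(*(np.array(cv2.minAreaRect(k)[0])-g)))
    for k in cs[:2]: print("   ",np.round(cv2.minAreaRect(k),1) if 0 else cv2.minAreaRect(k))
    return cv2.minAreaRect(cs[0])
E
python3 - <<'E'
from cleat import *
q=lambda u,v:(u/6+260,v/5.9+95)
t=[onz(c,q(*p),.06) for p in((445,108),(505,97),(560,460),(508,472))]
f=[onz(c,q(*p),.008) for p in((100,187),(162,495))]
t=np.array(t);f=np.array(f); print(t.round(4).tolist(),f.round(4).tolist())
L=t.mean(0); print("leg centre",L,"width",np.linalg.norm(t[1]-t[2]),"thick",np.linalg.norm(t[0]-t[1]),"foot w",np.linalg.norm(f[0]-f[1]),"foot edge to leg centre (56)",np.linalg.norm((f.mean(0)-L)[:2]))
d=t[2]-t[1]+t[3]-t[0]; a=np.arctan2(d[1],d[0]); print("edge angle",a); x=(L-f.mean(0));print("cleat +x",np.arctan2(x[1],x[0]))
r=find(im,proj(c,L)); print(proj(c,L))
np.save("L.npy",np.r_[ray(c,r[0])])
go(L[0],L[1],.03,a+np.pi/2)
E
```

```text
[[0.405, -0.1276, 0.06], [0.4023, -0.1201, 0.06], [0.4485, -0.1039, 0.06], [0.4512, -0.1106, 0.06]] [[0.4227, -0.1758, 0.008], [0.4689, -0.1594, 0.008]]
leg centre [ 0.42675405 -0.11555691  0.06      ] width 0.04889176135882337 thick 0.007982075808489827 foot w 0.049022389347416255 foot edge to leg centre (56) 0.055418572551716457
edge angle 0.34432088855210885
cleat +x 1.9209374446767664
    ((344.0615234375, 143.07484436035156), (62.63031768798828, 9.472685813903809), 80.31121826171875)
    ((307.7500305175781, 147.75), (53.93193054199219, 53.735816955566406), 78.69007110595703)
[344.18068294 143.80697689]
t 34.65 at [ 0.4897 -0.1313  0.2136] yaw 1.732 -> rows [0.0596 0.0256 0.1836] turn -0.183 q1,q7 [-0.44  1.95]
```

```bash
python3 inch.py '0.01 -0.02 0.02 -0.1 1;0.02 -0.035 0.03 -0.183 1;0.02 -0.035 0.03 -0.183 1;0.02 -0.035 0.03 -0.183 1;0.02 -0.035 0.03 -0.183 1;0.02 -0.035 0.03 -0.183 1;0.02 -0.035 0.03 -0.183 1'|grep  pos; python3 - <<'E'
from cleat import *
g=proj(c,[.4268,-.1156,.06]); r=find(im,g); o2,d2=ray(c,r[0]); v=np.load("L.npy");o,d=v[:3],v[3:]
t=np.linalg.lstsq(np.c_[d,-d2],o2-o,rcond=None)[0]; print("guess",g,"tri",o+t[0]*d,onz(c,r[0],.06))
go(.4268,-.1156,.03,.344+np.pi/2)
E
```

```text
position: [0.4759, -0.1695, 0.1839]
    ((402.560791015625, 186.50296020507812), (10.329181671142578, 65.45875549316406), 2.7927021980285645)
    ((354.5, 179.0), (56.0, 57.0), 90.0)
guess [402.41177794 187.90708643] tri [ 0.42622749 -0.11565342  0.05875833] [ 0.42578827 -0.11591082  0.06      ]
t 35.4 at [ 0.4757 -0.1697  0.1839] yaw 1.914 -> rows [0.028  0.0674 0.1538] turn -0.001 q1,q7 [-0.39  2.23]
```

```bash
python3 inch.py '0.015 0.03 0 0 1;0.028 0.067 0.01 0 1;0.028 0.067 0.05 0 1;0.028 0.067 0.09 0 1;0.028 0.067 0.13 0 1;0.028 0.067 0.15 0 1;0.028 0.067 0.162 0 1;0.028 0.067 0.162 0 1;0.028 0.067 0.162 0 1;0.028 0.067 0.162 0 0;0.028 0.067 0.162 0 0;0.028 0.067 0.162 0 0;0.028 0.067 0.162 0 0;0.028 0.067 0.162 0 0;0.028 0.067 0.162 0 0;0.028 0.067 0.162 0 0;0.028 0.067 0.162 0 0;0.028 0.067 0.162 0 0;0.028 0.067 0.162 0 0' 45; python3 inch.py '0 0 0 0 0;0 0 -0.05 0 0;0 0 -0.1 0 0;0 0 -0.15 0 0;0 0 -0.19 0 0;0 0 -0.19 0 0;0 0 -0.19 0 0';python3 -c "
from h import *
go(.52,-.42,.2,1.57)"
```

```text
time: 37.3
position: [0.4264, -0.1165, 0.0215]
tool_rot: [0.535, -3.096, -0.0]
ft_force: [0.3, 0.5, -0.5]
grip_width: 0.174
grip_force: 0.0
time: 38.0
position: [0.4262, -0.1163, 0.2113]
tool_rot: [-0.535, 3.095, 0.001]
ft_force: [-0.5, -0.8, -4.4]
grip_width: 0.084
grip_force: 45.0
t 38.0 at [ 0.4262 -0.1163  0.2113] yaw 1.913 -> rows [ 0.0136 -0.3176  0.0111] turn 0.343 q1,q7 [-0.49  2.02]
```

```bash
python3 inch.py '0 -0.045 0 0.05 0;0 -0.09 0 0.1 0;0 -0.135 0 0.17 0;0 -0.18 0 0.24 0;0 -0.225 0 0.3 0;0 -0.265 0 0.343 0;0.004 -0.291 0 0.343 0;0.004 -0.291 0 0.343 0;0.004 -0.291 0 0.343 0;0.004 -0.291 0 0.343 0;0.004 -0.291 0 0.343 0;0.004 -0.291 0 0.343 0'|grep -A4 pos;python3 -c "
from h import *
go(.52,-.392,.031,1.57)
snap('wrist','w7')"
```

```text
position: [0.5207, -0.3906, 0.2115]
tool_rot: [-0.001, 3.141, 0.002]
ft_force: [0.7, -0.7, -4.0]
grip_width: 0.087
grip_force: 45.0
t 39.2 at [ 0.5207 -0.3906  0.2115] yaw 1.572 -> rows [ 0.0008 -0.0016  0.1805] turn 0.002 q1,q7 [-0.06  2.43]
```

View pics/w7.png

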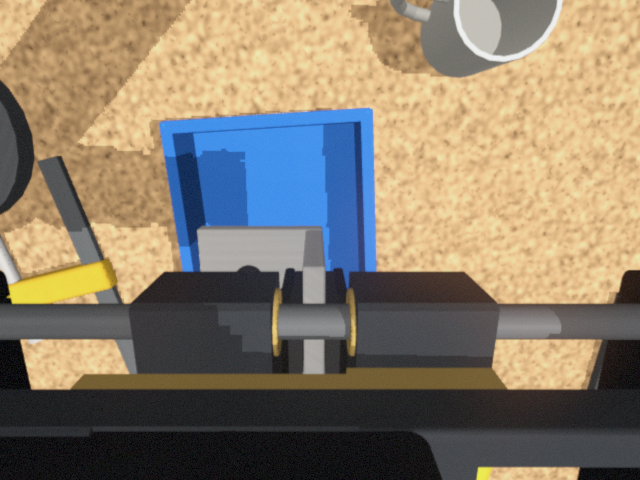

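The cleat is held over the cleat bin, whose near rim corners are at (162,122) and (372,109). The mug is still upright at top right.

```bash
python3 - <<'E'
from h import *
c=cam("wrist",ctrl.get_state())
A,B=onz(c,(162,122),.06),onz(c,(372,109),.06); d=(B-A)/np.linalg.norm(A-B); ex=np.array([d[1],-d[0],0])
C=(A+B)/2+ex*.12; print(A,B,np.linalg.norm(A-B),"centre",C,"ang",np.arctan2(ex[1],ex[0]))
ey=np.array([-ex[1],ex[0],0]); P=C-.045*ex+.024*ey; print(P); go(P[0],P[1],.031,np.arctan2(ey[1],ey[0]))
E
```

```text
[ 0.44434976 -0.50937286  0.06      ] [ 0.43445769 -0.34425721  0.06      ] 0.16541170159203356 centre [ 0.55918895 -0.41963871  0.06      ] ang 0.05983845122564577
[ 0.51283422 -0.39837278  0.06      ]
t 39.25 at [ 0.5207 -0.3909  0.2117] yaw 1.571 -> rows [ 0.008  -0.0076  0.1807] turn -0.059 q1,q7 [-0.06  2.43]
```

```bash
python3 inch.py '0.008 -0.006 0.04 0 0;0.008 -0.006 0.08 0 0;0.008 -0.006 0.12 0 0;0.008 -0.006 0.15 0 0;0.008 -0.006 0.17 0 0;0.008 -0.006 0.18 0 0;0.008 -0.006 0.182 0 0;0.008 -0.006 0.182 0 0;0.008 -0.006 0.182 0 0'|grep -A4 pos; python3 inch.py '0 0 0.001 0 0;0 0 0.001 0 0.35;0 0 0.001 0 0.35;0 0 0.001 0 0.35;0 0 0.001 0 0.35;0 0 -0.04 0 0.35;0 0 -0.08 0 0.35;0 0 -0.13 0 0.35;0 0 -0.18 0 0.35;0.02 0.04 -0.2 0 0.35;-0.02 0.04 -0.2 0 0.35;-0.07 0.04 -0.2 0 0.35;-0.1 0.04 -0.2 0 0.35;-0.1 0.04 -0.2 0 0.35;-0.1 0.04 -0.2 0 0.35'|grep -A4 pos; python3 - <<'E'
from h import *
st,im,c=snap("wrist"); _,s,_=snap("scene"); _,t,_=snap("top")
a=cv2.resize(im[:300,100:500],(400,300)); b=cv2.resize(s[130:370,:],(400,150)) 
o=np.zeros((600,800,3),np.uint8); o[:300,:400]=a; o[:300,400:]=cv2.resize(t[140:350,80:360],(400,300)); o[300:,:]=cv2.resize(s[150:390],(800,300)); cv2.imwrite("pics/fin.png",o); print(st["time"])
E
```

```text
position: [0.5133, -0.3986, 0.0312]
tool_rot: [0.001, 3.139, -0.002]
ft_force: [-0.6, -0.3, -3.2]
grip_width: 0.09
grip_force: 45.0
position: [0.6121, -0.3582, 0.2289]
tool_rot: [-0.001, -3.14, 0.001]
ft_force: [-0.2, -0.6, 0.0]
grip_width: 0.346
grip_force: 0.0
41.65
```

View pics/fin.png

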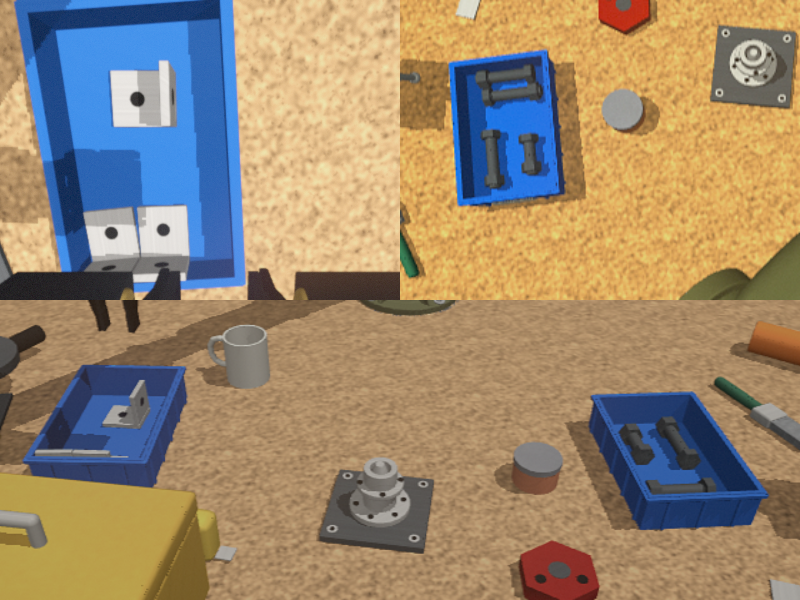

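The composite shows the cleat in its bin, both bolts in the bolt bin, the hubs stacked flat on the spigot and the mug standing. Handing in.

```bash
python3 -c "
from bench import ctrl
print(ctrl.close_job())"
```

```text
the job is handed in; nothing more can be done
None
```

The job is handed in at about 42 s of the 136 s allowed: the final camera views show both bolts and the cleat in their bins, the hubs stacked flange down on the spigot with the larger below, and the mug standing undisturbed; the hand-in returned no verdict.

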